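# Rebuild the sieve stack and lock its sprung cap

### The arm

A 6-joint arm with a two-finger parallel gripper is mounted at the origin on the work surface. World frame = base frame: x ahead of the robot, y to its left, z up, the work surface at z = 0. Lengths are in mm, angles in degrees, forces in N, time in s.
With the tool pointing down it reaches from about 300 to 850 mm from the base axis. Payload 4.2 kg.
Tool frame: the origin (TCP) lies midway between the tips of the shut fingers; the grasp point (between the pads) lies 19 mm behind it; x points along the fingers, y is the direction in which the jaws open and shut, and the axes are right-handed (so a half turn about x gives the same grasp; the last joint's range is limited). The gripper opens to 91 mm and grips with 3 to 60 N. Pads are 32 mm wide; open, the fingers measure 118 mm over their backs; the gripper's body (76 mm by 178 mm) begins 60 mm behind the grasp point.
Start: joints at [-66.177, 18.312, 89.639, -0, 72.044, -1.146], TCP at [242.733, -521.271, 213.976] pointing down, gripper open.
Joint ranges: [-177.97, 177.97], [-48.28, 115.42], [12.27, 149.76], [-77.06, 257.06], [2.81, 150.46], [-146.56, 146.56]. Speed limits (degrees/s): [147.25, 147.25, 180, 180, 180, 180].

### API

Orientations are given as [roll, pitch, yaw] about the fixed x, y, z axes, in that order (R = Rz(yaw) Ry(pitch) Rx(roll)).
In Python, from workcell import env gives the robot as it stands.
- The arm moves only by the shell command python3 -m handwheel 'ROWS' [FORCE]. ROWS is text: rows parted by semicolons, each of 7 numbers parted by spaces: the turn, a rotation vector about the tool's x, y, z in degrees, then the shift along the tool's x, y, z in m, then the finger opening in m, from 0 to 0.0912. In form: rx ry rz x y z grip; .... A call has 1 to 12 rows; each row is the pose to reach, as a shift and turn from the pose commanded when the call began, along the tool's axes at that moment; what a row does not reach only later rows make up. A row lasts 1/12 s, in which the tool goes at most 41.7 mm and 7.16 degrees, less where a joint would pass 70% of its speed; a pose out of reach is approached as far as the arm can. A call with a gripper value outside its range is refused whole. The fingers move at their own pace and stop on an object; FORCE is the grip in N (left out, the last holds). Time passes only in rows, so rows that repeat a pose let the fingers close. It gives the time, the measured TCP pose, the force and the opening at its end, in the units of the state.
- env.state(): the state, without advancing time (a new reading comes with each control period).
- env.grab_frame(name): name is "side" or "top"; returns the picture (384x512x3 uint8, red, green, blue); there is no depth.
- env.get_calibration(name): a dict with "mtx" (3x3 intrinsics, pixels), "k1" (the pictures are not rectified: a ray, as slopes to the right and down, at radius r is drawn at 1 + k1 r^2 times it, then the intrinsics apply), "T" (4x4, takes a point from camera to world coordinates). Camera axes: x right, y up, looking along -z (the intrinsics and any distortion apply to the point x, -y, -z); pixel columns grow to the right and rows downward; lengths in mm; the calibration is good to about 2 mm. A picture is of the moment at which its call begins. get_calibration takes no time and is no camera call.
- env.job_done(): hands the job in, once; it reports no verdict.
The state is a dict: "time_s": time; "qpos": joint angles; "qvel": joint speeds; "effort": joint torques, N m; "ee_pos": TCP position; "ee_rot": TCP orientation; "force": force on the tool from outside, world axes, zero at the start; "torque": the same for the moment, N m; "gripper_width": finger opening in mm.
Only numpy, scipy, OpenCV 4.12 (cv2) and the standard library are available. Lean on these libraries where they do the work, as an engineer would, in place of code of your own. Each camera call takes 0.05 s, during which the arm holds its last target. There are 200 camera calls.

### The job

Rebuild the sink's sieve on its stand: seat the perforated steel support on the post first and let go, then the blue spacer on top of it and let go, then put the red cap over the post's bar head, press it down against the springs and turn it so that it stays locked under the bar, and let go. The bar's direction is not known exactly, so rest the cap lightly on it and turn to feel for where it drops through; never push the parts onto the stand harder than about 20 N, and leave the pink cup and the mortar where they are.

Things in the scene. Friction and masses are not known exactly. Their poses are not given: they have to be found in the camera images.
- stand_foot (a point): centre of the underside of the sieve stand, fixed on the counter, z up. White round base, 110 mm across, 14 mm high. Its x axis runs through two black dots on the base, 46 mm either side of the centre. From it rises a round aluminium guide post, 35 mm across up to 46 mm above this point, then a cone to 12 mm across at 51 mm, then a thin neck (8 mm) with the bar head.
- seat_rest (a point): centre of the top of the stand's sprung steel seat (54 mm across) when not loaded: 40 mm above the stand's underside, around the post. The seat starts to yield at 4 N, then 0.8 N per mm, and stops hard after 12 mm (13.6 N); it springs back up.
- bar_rest (a point): centre of the top of the brass bar head when not loaded, 72 mm above the stand's underside (this point's axes are the stand's, not the bar's). Bar 34 x 8 mm, 6 mm thick; its length lies anywhere within 0.8 rad either side of the stand's x, fixed in a run, not measured. Pushed down it yields at 3 N, then 1 N per mm, stops hard after 5 mm (8 N), springs back.
- support_mid (a point): centre (half-way up) of the filter support: a perforated bright steel ring disc, 64 mm outer diameter, 10 mm high, with a 44 mm round hole, axis z; it lies flat in the orange tray. Goes on the post first: fully home, its centre is 45 mm above the stand's underside (before the cap presses it down).
- spacer_mid (a point): centre (half-way up) of the blue plastic spacer ring: 62 mm outer diameter, 14 mm high, with a 44 mm round hole, axis z; it lies flat in the orange tray. Goes on the support: its centre is then 57 mm above the stand's underside.
- cap_mid (a point): centre (half-way up, 14.5 mm above its underside) of the red cap, z up, lying in the tray: a 60 x 60 mm plate, 7 mm thick, with two upright ears on it, the grip (7 mm thick, 34 mm long along the cap's x, tops 29 mm above the underside, outer faces 60 mm apart along the cap's y). Half a turn makes no difference. Locked, it is held with this point 73.5 mm above the stand's underside.
- cap_slot (a point): centre of the cap's slot, on its underside: 39 mm long along the cap's x, 12 mm wide, right through the plate. Only in line with the bar (within 0.1 rad) does the bar pass. Then the cap drops to the spacer (underside 64 mm up); pushed 6 to 10 mm further (9 to 12 N) its plate is below the bar and can be turned either way. Turned 0.7 to 1.4 rad and let go, it stays locked.
- tray: the orange polymer tray, fixed: 200 x 340 mm, rim 10 mm high and 3 mm thick, floor 3 mm above the counter; its origin is the centre of the underside, its y runs along its length. Support, spacer and cap lie in it in any order, about 105 mm apart along y, so grip the rings along the tray's x.
- cup_mid (a point): centre of the pink plastic cup (72 mm across, 75 mm high) standing on the counter: leave alone
- mortar_mid (a point): centre of the small white ceramic mortar (76 mm across, 45 mm high) standing on the counter: leave alone
Mind the look-alikes: they are no part of the job. Of the things like the part that bears support_mid, leave any that is brown or turquoise; of the rest the smaller one is meant.

How it is judged (in metres and radians):
On the way, in this order (a step that is already met when the one before it is completed fails the run):
1. the support sits on the seat, released (horizontal distance between support_mid and stand_foot below 0.006 m and z of support_mid in the frame of stand_foot between 0.042 and 0.0465 m and angle between support_mid's own z axis and vertical below 0.08 rad and contact force between the fingers and support below 0.1 N), for 0.2 s.
2. the spacer sits on the support, released (horizontal distance between each of spacer_mid, support_mid and stand_foot below 0.006 m and z of spacer_mid in the frame of stand_foot between 0.054 and 0.0585 m and angle between each of spacer_mid, support_mid's own z axis and vertical below 0.08 rad and z of support_mid in the frame of stand_foot between 0.042 and 0.0465 m and contact force between the fingers and spacer below 0.1 N), for 0.2 s.
3. the cap is pressed down past the bar onto the spacer (z of cap_mid in the frame of stand_foot below 0.0755 m and horizontal distance between cap_mid and stand_foot below 0.005 m and contact force between cap and spacer above 4 N), for 0.1 s.
At the end, for the whole second after the job is handed in: Above the stand's underside the centres are: support 37 to 41.5 mm, spacer 49 to 53.5 mm, cap 70 to 75.5 mm (locked, over 4 N on the spacer); each within 6 mm (cap 5 mm) of the post's axis, level within 0.08 rad; cap released and at rest (all of step 3 and horizontal distance between each of support_mid, spacer_mid and stand_foot below 0.006 m and z of support_mid in the frame of stand_foot between 0.037 and 0.0415 m and angle between each of support_mid, spacer_mid, cap_mid's own z axis and vertical below 0.08 rad and z of spacer_mid in the frame of stand_foot between 0.049 and 0.0535 m and z of cap_mid in the frame of stand_foot above 0.07 m and contact force between the fingers and cap below 0.1 N and linear speed of cap below 0.01 m/s and angular speed of cap below 0.1 rad/s); the robot touches nothing.
It fails at once if a part is pushed onto the stand or the stack with more than 22 N (contact force between any of support, spacer, cap and stand above 22 N or contact force between cap and spacer above 22 N or contact force between spacer and support above 22 N).
It fails at once if the pink cup is moved by more than 15 mm or tipped (distance of cup_mid from where it was at the start of the episode above 0.015 m or angle between cup_mid's own z axis and vertical above 0.3 rad).
It fails at once if the mortar is moved by more than 15 mm or tipped (distance of mortar_mid from where it was at the start of the episode above 0.015 m or angle between mortar_mid's own z axis and vertical above 0.3 rad).
It also fails if it takes over 72 s, if anything falls off the work surface, if the arm or the gripper's body presses on something with over 40 N, if the wrist force passes 120 N, or if a joint passes its speed limit or range.

## Working session

There is one attempt and no reset: what is moved stays moved. The work goes in short steps, Python scripts to look and compute and a shell command to move; the robot and the scene stay as the last step left them, time stands still between calls to the robot, and variables do not carry over. Pictures are saved under pics/ and viewed, on a budget of 10 in all, crops included, one or two more only if the job needs it, and the job is handed in when it is done.

```bash
mkdir -p pics; ls; cat > h.py <<'E'
import numpy as np, cv2
from workcell import env
def ray(cam,u,v):
    c=env.get_calibration(cam);K=np.array(c["mtx"]);T=np.array(c["T"])
    d=np.array([(u-K[0,2])/K[0,0],(v-K[1,2])/K[1,1]]);s=d.copy()
    for _ in range(20): s=d/(1+c["k1"]*(s@s))
    r=T[:3,:3]@np.array([s[0],-s[1],-1.]);return T[:3,3],r
def at(cam,u,v,z):
    o,r=ray(cam,u,v);return o+r*(z-o[2])/r[2]
def px(cam,p):
    c=env.get_calibration(cam);K=np.array(c["mtx"]);T=np.array(c["T"])
    q=T[:3,:3].T@(np.array(p,float)-T[:3,3]);s=np.array([q[0],-q[1]])/-q[2]
    s=s*(1+c["k1"]*(s@s));return K[0,0]*s[0]+K[0,2],K[1,1]*s[1]+K[1,2]
E
python3 - <<'E'
from h import *
for n in("top","side"):
    f=env.grab_frame(n);cv2.imwrite(f"pics/{n}0.png",cv2.resize(f[:,:,::-1],(800,600),interpolation=cv2.INTER_CUBIC));cv2.imwrite(f"pics/raw_{n}0.png",f[:,:,::-1])
    print(env.get_calibration(n))
print(env.state())
E
```

```text
pics
{'mtx': array([[357.23734037,   0.        , 258.08932618],
       [  0.        , 357.23734037, 189.09262485],
       [  0.        ,   0.        ,   1.        ]]), 'k1': -0.03123713023224027, 'T': array([[-2.57011036e-02,  9.98894357e-01, -3.93639016e-02,
         5.05791445e+02],
       [-9.99393368e-01, -2.65998185e-02, -2.24798897e-02,
         1.31607047e+02],
       [-2.35021076e-02,  3.87622642e-02,  9.98972041e-01,
         8.66698050e+02],
       [ 0.00000000e+00,  0.00000000e+00,  0.00000000e+00,
         1.00000000e+00]])}
{'mtx': array([[449.02684335,   0.        , 248.48416288],
       [  0.        , 449.02684335, 185.6433475 ],
       [  0.        ,   0.        ,   1.        ]]), 'k1': -0.045533005933607686, 'T': array([[-9.63401411e-01,  1.22033460e-01, -2.38674582e-01,
         2.98408080e+02],
       [-2.67477626e-01, -4.96427567e-01,  8.25842230e-01,
         9.99860115e+02],
       [-1.77042574e-02,  8.59457681e-01,  5.10900239e-01,
         6.39252354e+02],
       [ 0.00000000e+00,  0.00000000e+00,  0.00000000e+00,
         1.00000000e+00]])}
{'time_s': 0.1, 'qpos': array([-6.61760624e+01,  1.83475658e+01,  8.96979943e+01, -5.74450096e-04,
        7.20413437e+01, -1.14571400e+00]), 'qvel': array([-0.09945692, -0.01155662, -0.07904512, -0.01652931, -0.161046  ,
       -0.04766582]), 'effort': array([-1.49016760e-04, -4.13332665e+01, -2.32509989e+01,  7.27995462e-02,
        4.20993275e-02, -6.06923118e-05]), 'ee_pos': array([ 242.55725054, -520.86668432,  213.21809716]), 'ee_rot': array([-90.7856127 ,  89.9130945 , 114.18421642]), 'force': array([-0.01702513, -0.45931175,  0.27300178]), 'torque': array([-0.04816696, -0.01723692, -0.00561811]), 'gripper_width': 91.41223415051243}
```

View pics/top0.png

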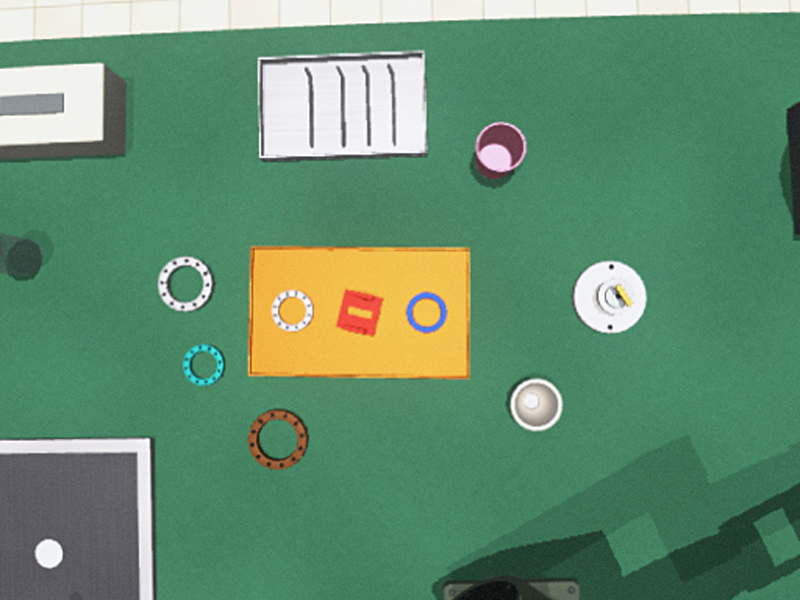

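View pics/side0.png

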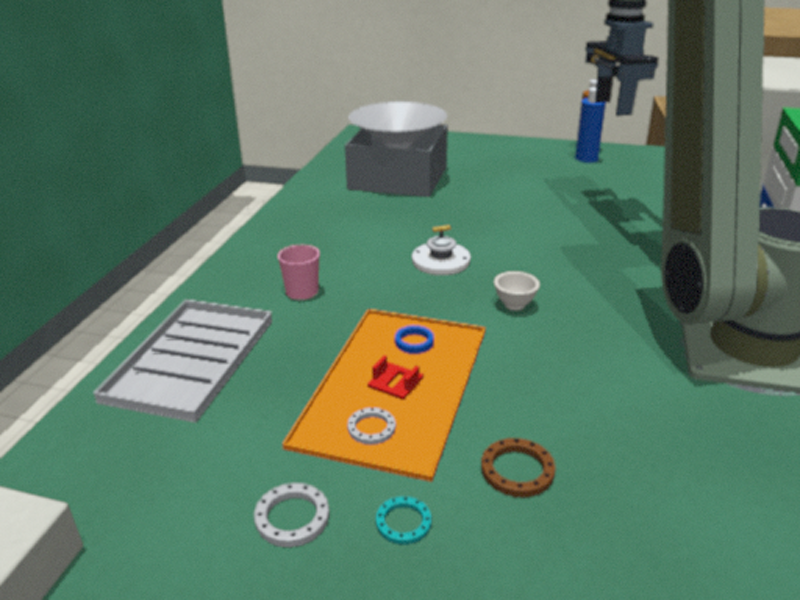

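Top view: the support is the small white ring in the tray at (292,311), the cap is red at (360,313) and the spacer blue at (426,312). The stand is at (611,297), with dots at (611,267) and (610,328). The cup is at (500,150) and the mortar at (536,404). The white ring at (186,284) is the larger look-alike. The side view agrees. I'll segment for exact positions next.

```bash
python3 - <<'E'
from h import *
t=cv2.imread("pics/raw_top0.png");hsv=cv2.cvtColor(t,cv2.COLOR_BGR2HSV).astype(int)
H,S,V=hsv[...,0],hsv[...,1],hsv[...,2]
def blob(m,box,z,name):
    k=np.zeros_like(m);x0,y0,x1,y1=box;k[y0:y1,x0:x1]=m[y0:y1,x0:x1]
    c,_=cv2.findContours(k.astype(np.uint8),cv2.RETR_EXTERNAL,cv2.CHAIN_APPROX_NONE);c=max(c,key=cv2.contourArea)
    w=np.array([at("top",p[0][0],p[0][1],z)[:2] for p in c],np.float32)
    (cx,cy),r=cv2.minEnclosingCircle(w);print(name,"circ",cx,cy,r,"minrect",cv2.minAreaRect(w));return w
s=1/1.5625
b=lambda *a:[int(v*s) for v in a]
blob((S<60)&(V>120),b(265,285,318,338),13,"support")
blob((H>100)&(H<130)&(S>100),b(400,285,455,340),17,"spacer")
blob(((H<6)|(H>172))&(S>120),b(325,280,395,345),20,"cap")
blob((S<70)&(V>120),b(565,250,660,340),14,"base")
blob((H>15)&(H<35)&(S>90),b(600,270,645,315),72,"bar")
blob((H>5)&(H<30)&(S>120),b(240,235,480,390),8,"tray")
for d in [(611,267),(610,328)]:print(at("top",d[0]*s,d[1]*s,14))
for n,box in(("top",(365,160,420,220)),):
    a=cv2.resize(t[160:220,365:420],(550,600),interpolation=cv2.INTER_CUBIC)
cv=cv2.resize(t[180:220,165:295],None,fx=6,fy=6,interpolation=cv2.INTER_CUBIC)
im=np.zeros((600,800,3),np.uint8);im[:240,:780]=cv;im[240:600,:330]=cv2.resize(t[160:220,365:420],(330,360),interpolation=cv2.INTER_CUBIC)
sd=cv2.imread("pics/raw_side0.png");im[240:600,340:790]=cv2.resize(sd[140:180,255:305],(450,360),interpolation=cv2.INTER_CUBIC)
cv2.imwrite("pics/crop1.png",im)
E
```

```text
support circ 521.873779296875 323.25714111328125 31.667709350585938 minrect ((521.4344482421875, 323.53411865234375), (60.62739562988281, 60.108314514160156), 88.60110473632812)
spacer circ 513.5731201171875 117.24193572998047 29.811962127685547 minrect ((513.6569213867188, 117.13702392578125), (57.07593536376953, 57.15718460083008), 43.504032135009766)
cap circ 516.1994018554688 218.0098114013672 38.914306640625 minrect ((515.3991088867188, 219.1498565673828), (57.79087448120117, 58.75684356689453), 74.67460632324219)
base circ 529.9556274414062 -162.67897033691406 56.05672836303711 minrect ((529.0103149414062, -162.99691772460938), (109.66646575927734, 109.50733947753906), 88.47452545166016)
bar circ 530.1112060546875 -162.96107482910156 15.801304817199707 minrect ((529.622314453125, -162.16595458984375), (31.211946487426758, 8.057193756103516), 31.585865020751953)
tray circ 516.4043579101562 220.89683532714844 196.25228881835938 minrect ((516.2179565429688, 221.54159545898438), (341.1040954589844, 201.63536071777344), 88.27892303466797)
[ 574.3865328  -167.22805929   14.        ]
[ 481.56657577 -161.99282877   14.        ]
```

View pics/crop1.png

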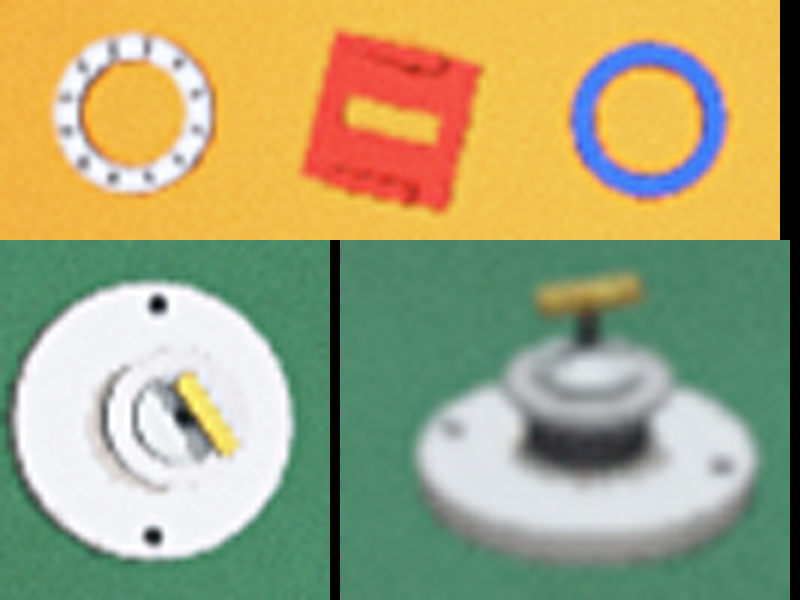

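The crop shows the cap's slot running (345,110)–(440,130), the bar running (180,378)–(235,450), and the stand's dots at (157,303) and (153,537). The sizes match the given ones (base 110 mm, tray 341×202, rings 60). Next I'll cross-check with the side camera and plan the first move.

```bash
cat >> h.py <<'E'
from scipy.spatial.transform import Rotation as Ro
def pose():
    s=env.state();return s,np.array(s["ee_pos"]),Ro.from_euler("xyz",s["ee_rot"],degrees=True)
def goto(x,y,z,jaw=None):
    """shift/turn (tool axes, mm & deg) to get TCP to x,y,z, pointing down, jaw axis at angle jaw (mod 180)"""
    s,p,R=pose();M=R.as_matrix()
    out=M.T@(np.array([x,y,z])-p);cur=np.degrees(np.arctan2(M[1,1],M[0,1]))
    print("t",round(s["time_s"],2),"p",p.round(1),"jaw",round(cur,1),"q6",round(s["qpos"][5],1),"F",s["force"].round(1),"w",round(s["gripper_width"],1),"tilt",M[:,0].round(3))
    res=[]
    if jaw is not None:
        for k in(-360,-180,0,180,360):
            a=np.radians(jaw+k)
            if abs(jaw+k-cur)>181: continue
            T=np.c_[[0,0,-1],[np.cos(a),np.sin(a),0],np.cross([0,0,-1],[np.cos(a),np.sin(a),0])]
            res.append((R.inv()*Ro.from_matrix(T)).as_rotvec(degrees=True).round(1))
    print("shift mm",out.round(1),"rot",res)
E
python3 - <<'E'
from h import *
s=cv2.imread("pics/raw_side0.png");hsv=cv2.cvtColor(s,cv2.COLOR_BGR2HSV).astype(int)
H,S,V=hsv[...,0],hsv[...,1],hsv[...,2];q=1/1.5625
def blob(m,box,z,name):
    x0,y0,x1,y1=[int(v*q) for v in box];k=np.zeros_like(m);k[y0:y1,x0:x1]=m[y0:y1,x0:x1]
    c,_=cv2.findContours(k.astype(np.uint8),cv2.RETR_EXTERNAL,cv2.CHAIN_APPROX_NONE);c=max(c,key=cv2.contourArea)
    for zz in z:
        w=np.array([at("side",p[0][0],p[0][1],zz)[:2] for p in c]);print(name,zz,"x",w[:,0].min(),w[:,0].max(),"y",w[:,1].min(),w[:,1].max())
blob((S<70)&(V>120),(400,225,480,280),(0,14),"base")
blob((S<60)&(V>90),(340,400,402,448),(3,13),"support")
blob((H>100)&(H<130)&(S>90),(385,320,440,358),(3,17),"spacer")
blob((H>5)&(H<30)&(S>120),(280,305,490,480),(3,10),"tray")
a=255+np.array([112,382])/9.;b=140+np.array([187,225])/9. # dots side crop
for u,v in((452-340,427-240),(721-340,465-240)):print("dot",at("side",255+u/9,140+v/9,14))
for u,v in((535-340,297-240),(643-340,287-240)):print("bar end",at("side",255+u/9,140+v/9,70))
print("cup/mortar",at("top",500*q,143*q,75),at("top",536*q,404*q,45))
goto(521.5,323.4,120,-1.7)
E
```

```text
base 0 x 476.01135438513893 591.9604954509366 y -271.4532913614496 -109.93816293080977
base 14 x 472.1217389238635 585.5315260645831 y -243.61078507069124 -85.632932307381
support 3 x 492.0186365894633 556.6307259096152 y 282.5179483123907 352.94516234775847
support 13 x 488.97565285431904 552.5722317580942 y 293.7924396726928 363.11274677776566
spacer 3 x 485.9128887729324 547.4285681361143 y 71.094305345375 142.87404115811626
spacer 17 x 481.7870614897199 541.9491592035611 y 91.53072692237527 161.7310323492951
tray 3 x 411.25313037405874 626.1380036869213 y 38.5747527570968 396.3881397823419
tray 10 x 410.0116177147638 622.5323439983789 y 49.150741189312726 403.0274925504501
dot [ 574.28146901 -165.14979783   14.        ]
dot [ 482.58505295 -159.7760835    14.        ]
bar end [ 544.58236028 -155.14555698   70.        ]
bar end [ 512.19689573 -170.56388369   70.        ]
cup/mortar [751.9912621    5.10276941  75.        ] [374.60889151 -39.44343712  45.        ]
t 0.1 p [ 242.6 -520.9  213.2] jaw -65.0 q6 -1.1 F [-0.  -0.5  0.3] w 91.4 tilt [-0.001  0.001 -1.   ]
shift mm [  94.2 -647.5 -609.3] rot [array([1.167e+02, 1.000e-01, 1.000e-01]), array([-63.3,  -0. ,   0.1])]
```

```bash
python3 -m handwheel '0 0 0 .047 -.324 -.305 .091;0 0 0 .047 -.324 -.305 .091;0 0 0 .047 -.324 -.305 .091;0 0 0 .047 -.324 -.305 .091;0 0 0 .047 -.324 -.305 .091;0 0 0 .047 -.324 -.305 .091;0 0 0 .047 -.324 -.305 .091;0 0 0 .047 -.324 -.305 .091;0 0 0 .047 -.324 -.305 .091;0 0 0 .047 -.324 -.305 .091;0 0 0 .047 -.324 -.305 .091;0 0 0 .047 -.324 -.305 .091' 35
python3 -m handwheel '-63.3 0 0 .047 -.324 -.305 .091;-63.3 0 0 .047 -.324 -.305 .091;-63.3 0 0 .047 -.324 -.305 .091;-63.3 0 0 .047 -.324 -.305 .091;-63.3 0 0 .047 -.324 -.305 .091;-63.3 0 0 .047 -.324 -.305 .091;-63.3 0 0 .047 -.324 -.305 .091;-63.3 0 0 .047 -.324 -.305 .091;-63.3 0 0 .047 -.324 -.305 .091;-63.3 0 0 .047 -.324 -.305 .091;-63.3 0 0 .047 -.324 -.305 .091;-63.3 0 0 .047 -.324 -.305 .091'
python3 -c "
from h import *
goto(521.5,323.4,7,-1.7)"
```

```text
time_s: 1.1
ee_pos: [382.8, -94.4, 166.3]
ee_rot: [-92.6, 89.9, 112.8]
force: [-0.1, -0.7, -0.0]
gripper_width: 91.1
time_s: 2.1
ee_pos: [524.1, 328.2, 118.4]
ee_rot: [151.0, 89.9, 59.4]
force: [0.1, -0.7, 0.2]
gripper_width: 90.8
t 2.1 p [524.1 328.2 118.4] jaw -1.5 q6 32.5 F [ 0.1 -0.7  0.2] w 90.8 tilt [ 0.001  0.002 -1.   ]
shift mm [111.4  -2.6   5.1] rot [array([-1.798e+02,  1.000e-01, -2.000e-01]), array([ 0.2, -0.1, -0.1]), array([-1.798e+02,  1.000e-01, -2.000e-01])]
```

```bash
python3 -m handwheel '0 0 0 .09 -.0026 .005 .091;0 0 0 .09 -.0026 .005 .091;0 0 0 .09 -.0026 .005 .091;0 0 0 .09 -.0026 .005 .091;0 0 0 .09 -.0026 .005 .091'
python3 -c "
from h import *
goto(521.5,323.4,7,-1.7)
f=env.grab_frame('top');g=env.grab_frame('side')
im=np.zeros((600,800,3),np.uint8);im[:,:400]=cv2.resize(f[140:260,145:225],(400,600),interpolation=2);im[:,400:]=cv2.resize(g[205:325,190:270],(400,600),interpolation=2)
cv2.imwrite('pics/g1.png',im[:,:,::-1])"
```

```text
time_s: 2.52
ee_pos: [520.4, 318.3, 30.9]
ee_rot: [111.1, 89.9, 19.4]
force: [-0.1, 0.3, 0.7]
gripper_width: 91.0
t 2.52 p [520.4 318.3  30.9] jaw -1.8 q6 32.2 F [-0.1  0.3  0.7] w 91.0 tilt [ 0.001  0.    -1.   ]
shift mm [23.9  0.9 -5.1] rot [array([ 1.799e+02, -1.000e-01,  0.000e+00]), array([-0.1, -0. , -0.1]), array([ 1.799e+02, -1.000e-01,  0.000e+00])]
```

View pics/g1.png

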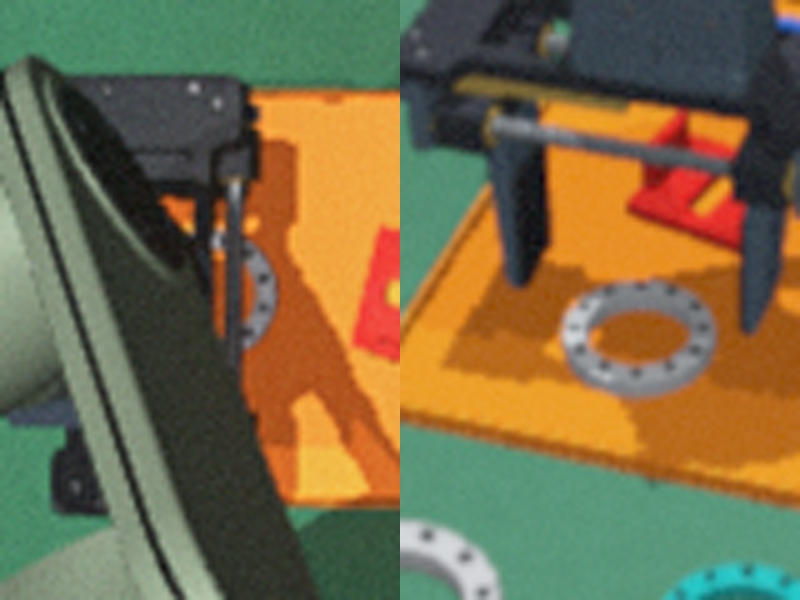

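Fingers straddle the ring, with finger tips at about (525,285) and (755,330) in the side crop and the ring at (640,335) between them. I'll lower onto it.

```bash
python3 -m handwheel '0 0 0 .01 .001 -.005 .091;0 0 0 .022 .001 -.005 .091;0 0 0 .022 .001 -.005 .091;0 0 0 .022 .001 -.005 .091'
python3 -c "
from h import *
goto(521.5,323.4,7,-1.7)"
```

```text
time_s: 2.95
ee_pos: [519.9, 323.4, 7.1]
ee_rot: [-53.9, 89.9, -145.6]
force: [-0.5, 0.8, 0.4]
gripper_width: 91.2
t 2.95 p [519.9 323.4   7.1] jaw -1.7 q6 32.5 F [-0.5  0.8  0.4] w 91.2 tilt [-0.002 -0.001 -1.   ]
shift mm [ 0.1  1.6 -0. ] rot [array([ 1.8e+02,  1.0e-01, -1.0e-01]), array([-0. ,  0.1,  0.1]), array([ 1.8e+02,  1.0e-01, -1.0e-01])]
```

```bash
python3 -m handwheel '0 0 0 0 .0015 0 .091;0 0 0 0 .0015 0 .05;0 0 0 0 .0015 0 .05;0 0 0 0 .0015 0 .05;0 0 0 0 .0015 0 .05;0 0 0 0 .0015 0 .05;0 0 0 0 .0015 0 .05' 25
python3 -c "
from h import *
goto(528.8,-162.8,120,-1.7)"
```

```text
time_s: 3.53
ee_pos: [522.2, 323.7, 8.1]
ee_rot: [94.0, 90.0, 2.2]
force: [-0.0, -0.1, 0.9]
gripper_width: 61.9
t 3.53 p [522.2 323.7   8.1] jaw -1.7 q6 32.5 F [-0.  -0.1  0.9] w 61.9 tilt [ 0.  0. -1.]
shift mm [-111.9   21.3  486. ] rot [array([180.,  -0.,   0.]), array([-0., -0., -0.]), array([180.,  -0.,   0.])]
```

```bash
python3 -m handwheel '0 0 0 -.03 0 0 .05;0 0 0 -.07 0 0 .05;0 0 0 -.112 0 0 .05;0 0 0 -.112 .005 .04 .05;0 0 0 -.112 .021 .486 .05;0 0 0 -.112 .021 .486 .05;0 0 0 -.112 .021 .486 .05;0 0 0 -.112 .021 .486 .05;0 0 0 -.112 .021 .486 .05;0 0 0 -.112 .021 .486 .05;0 0 0 -.112 .021 .486 .05;0 0 0 -.112 .021 .486 .05'
python3 -c "
from h import *
goto(528.8,-162.8,120,-1.7)"
```

```text
time_s: 4.53
ee_pos: [527.2, -51.7, 120.0]
ee_rot: [66.9, 90.0, -24.8]
force: [1.8, -0.6, -1.6]
gripper_width: 62.4
t 4.53 p [527.2 -51.7 120. ] jaw -1.7 q6 -5.1 F [ 1.8 -0.6 -1.6] w 62.4 tilt [ 0. -0. -1.]
shift mm [ -0.   5. 111.] rot [array([180.,  -0.,  -0.]), array([-0.,  0., -0.]), array([180.,  -0.,  -0.])]
```

```bash
python3 -m handwheel '0 0 0 0 .005 .111 .05;0 0 0 0 .005 .111 .05;0 0 0 0 .005 .111 .05;0 0 0 0 .005 .111 .05;0 0 0 0 .005 .111 .05;0 0 0 0 .005 .111 .05;0 0 0 0 .005 .111 .05;0 0 0 0 .005 .111 .05'
python3 -c "
from h import *
f=env.grab_frame('top');g=env.grab_frame('side')
goto(528.8,-162.8,80,-1.7)
im=np.zeros((600,800,3),np.uint8);im[:,:400]=cv2.resize(f[140:260,350:430],(400,600),interpolation=2);im[:,400:]=cv2.resize(g[85:205,245:325],(400,600),interpolation=2)
cv2.imwrite('pics/g2.png',im[:,:,::-1])"
```

```text
time_s: 5.2
ee_pos: [529.4, -159.6, 119.9]
ee_rot: [-130.1, 90.0, 138.2]
force: [-0.1, 0.7, -0.6]
gripper_width: 61.7
t 5.3 p [ 529.5 -159.8  120. ] jaw -1.6 q6 -16.4 F [ 0.3  0.1 -1. ] w 61.9 tilt [-0.  0. -1.]
shift mm [40.  -0.6  3. ] rot [array([-179.9,   -0. ,   -0. ]), array([ 0.1, -0. ,  0. ]), array([-179.9,   -0. ,   -0. ])]
```

View pics/g2.png

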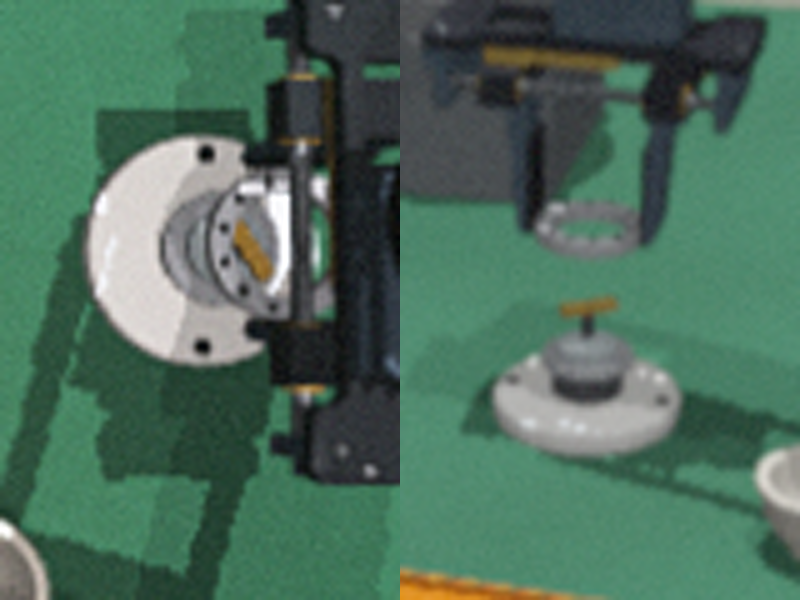

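The side crop shows the ring held level at (592,230), above the stand axis at (588,380). The bar in the top crop runs (240,225)–(268,278), about 28–32°.

```bash
python3 -c "
from h import *
print(at('side',245+191/5,85+230/5,120))
f=cv2.imread('pics/g2.png')"
python3 -m handwheel '0 0 0 .02 -.0006 .003 .05;0 0 0 .04 -.0006 .003 .05;0 0 0 .04 -.0006 .003 .05;0 0 0 .04 -.0006 .003 .05'
python3 -c "
from h import *
goto(528.8,-162.8,46,-1.7)"
```

```text
[ 526.43183381 -155.65769414  120.        ]
time_s: 5.63
ee_pos: [528.1, -163.1, 79.4]
ee_rot: [-106.5, 89.9, 161.8]
force: [-0.3, 0.3, -1.0]
gripper_width: 61.8
t 5.63 p [ 528.1 -163.1   79.4] jaw -1.7 q6 -16.7 F [-0.3  0.3 -1. ] w 61.8 tilt [-0.002  0.001 -1.   ]
shift mm [33.4  0.7 -0.3] rot [array([-1.8e+02, -2.0e-01, -1.0e-01]), array([ 0. , -0. ,  0.1]), array([-1.8e+02, -2.0e-01, -1.0e-01])]
```

```bash
python3 -m handwheel '0 0 0 .012 .0007 0 .05;0 0 0 .022 .0007 0 .05;0 0 0 .028 .0007 0 .05;0 0 0 .033 .0007 0 .05;0 0 0 .033 .0007 0 .05;0 0 0 .033 .0007 0 .05'
python3 -c "
from h import *
goto(528.8,-162.8,46,-1.7)"
```

```text
time_s: 6.13
ee_pos: [529.4, -163.9, 47.0]
ee_rot: [-59.0, 90.0, -150.8]
force: [-0.6, 0.2, -0.5]
gripper_width: 61.8
t 6.13 p [ 529.4 -163.9   47. ] jaw -1.7 q6 -16.7 F [-0.6  0.2 -0.5] w 61.8 tilt [-0. -0. -1.]
shift mm [ 1.  -0.7 -1.1] rot [array([180.,   0.,  -0.]), array([-0.,  0.,  0.]), array([180.,   0.,  -0.])]
```

```bash
python3 -m handwheel '0 0 0 .001 -.0005 -.001 .05;0 0 0 .002 -.0005 -.001 .05;0 0 0 .002 -.0005 -.001 .05'
python3 -m handwheel '0 0 0 0 0 0 .066;0 0 0 0 0 0 .072;0 0 0 0 0 0 .091;0 0 0 0 0 0 .091;0 0 0 0 0 0 .091;0 0 0 -.04 0 0 .091;0 0 0 -.08 0 0 .091;0 0 0 -.08 0 -.09 .091;0 0 0 -.08 0 -.09 .091;0 0 0 -.08 0 -.09 .091;0 0 0 -.08 0 -.09 .091'
python3 -c "
from h import *
g=env.grab_frame('side');f=env.grab_frame('top')
goto(513.5,117.2,90,-1.7)
im=np.zeros((600,800,3),np.uint8);im[:,:400]=cv2.resize(f[160:220,365:405],(400,600),interpolation=2);im[:,400:]=cv2.resize(g[130:190,260:300],(400,600),interpolation=2)
cv2.imwrite('pics/g3.png',im[:,:,::-1])"
```

```text
time_s: 6.38
ee_pos: [529.0, -162.9, 45.1]
ee_rot: [62.5, 90.0, -29.2]
force: [-0.1, -0.5, -0.9]
gripper_width: 61.8
time_s: 7.3
ee_pos: [531.5, -70.9, 125.2]
ee_rot: [106.4, 90.0, 14.9]
force: [0.3, -0.3, -0.1]
gripper_width: 91.0
t 7.4 p [531.6 -73.2 124.8] jaw -1.7 q6 -7.3 F [-0.9  0.4  0.3] w 91.0 tilt [-0.    -0.001 -1.   ]
shift mm [  34.7  -23.7 -189.9] rot [array([-1.8e+02, -0.0e+00,  1.0e-01]), array([0., 0., 0.]), array([-1.8e+02, -0.0e+00,  1.0e-01])]
```

View pics/g3.png

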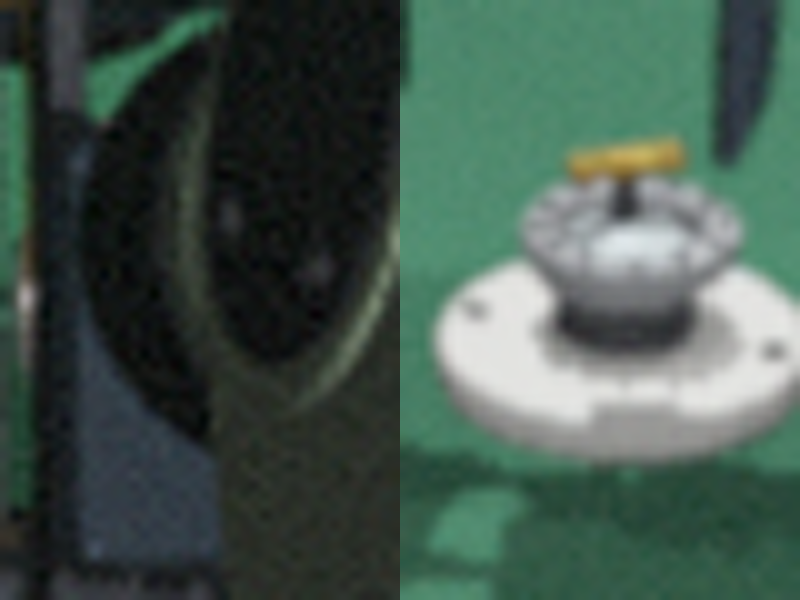

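The support sits level around the post: ring at (632,230), base centre at (627,350). Now the spacer.

```bash
python3 -m handwheel '0 0 0 0 -.0237 -.19 .091;0 0 0 0 -.0237 -.19 .091;0 0 0 0 -.0237 -.19 .091;0 0 0 .02 -.0237 -.19 .091;0 0 0 .06 -.0237 -.19 .091;0 0 0 .09 -.0237 -.19 .091;0 0 0 .09 -.0237 -.19 .091;0 0 0 .09 -.0237 -.19 .091;0 0 0 .09 -.0237 -.19 .091'
python3 -c "
from h import *
goto(513.5,117.2,8,-1.7)"
```

```text
time_s: 8.15
ee_pos: [515.2, 116.5, 36.1]
ee_rot: [88.1, 89.9, -3.7]
force: [0.5, -0.3, 0.1]
gripper_width: 90.8
t 8.15 p [515.2 116.5  36.1] jaw -1.8 q6 13.4 F [ 0.5 -0.3  0.1] w 90.8 tilt [ 0.002 -0.    -1.   ]
shift mm [28.1 -1.8 -0.7] rot [array([179.9,  -0.2,  -0. ]), array([-0.1,  0. , -0.1]), array([179.9,  -0.2,  -0. ])]
```

```bash
python3 -m handwheel '0 0 0 .015 -.0015 0 .091;0 0 0 .0275 -.0015 0 .091;0 0 0 .0275 -.0015 0 .091;0 0 0 .0275 -.0015 0 .091;0 0 0 .0275 -.0015 0 .091'
python3 -c "
from h import *
goto(513.5,117.2,8,-1.7)"
python3 -m handwheel '0 0 0 0 0 0 .05;0 0 0 0 0 0 .05;0 0 0 0 0 0 .05;0 0 0 0 0 0 .05;0 0 0 0 0 0 .05;0 0 0 0 0 0 .05' 25
python3 -c "
from h import *
goto(528.8,-162.8,125,-1.7)"
```

```text
time_s: 8.57
ee_pos: [513.9, 117.2, 9.4]
ee_rot: [100.9, 89.8, 9.1]
force: [0.7, 0.7, -0.1]
gripper_width: 91.0
t 8.57 p [513.9 117.2   9.4] jaw -1.8 q6 13.4 F [ 0.7  0.7 -0.1] w 91.0 tilt [ 0.004  0.001 -1.   ]
shift mm [ 1.4 -0.4  0. ] rot [array([ 1.799e+02, -3.000e-01,  1.000e-01]), array([-0.1, -0. , -0.2]), array([ 1.799e+02, -3.000e-01,  1.000e-01])]
time_s: 9.07
ee_pos: [512.6, 117.8, 7.8]
ee_rot: [91.8, 89.9, 0.1]
force: [0.2, -0.2, 2.6]
gripper_width: 61.7
t 9.07 p [512.6 117.8   7.8] jaw -1.7 q6 13.4 F [ 0.2 -0.2  2.6] w 61.7 tilt [ 0.001  0.    -1.   ]
shift mm [-117.2   24.7  280. ] rot [array([ 1.8e+02, -1.0e-01,  0.0e+00]), array([-0. , -0. , -0.1]), array([ 1.8e+02, -1.0e-01,  0.0e+00])]
```

```bash
python3 -m handwheel '0 0 0 -.03 0 0 .05;0 0 0 -.07 0 0 .05;0 0 0 -.117 0 0 .05;0 0 0 -.117 .005 .04 .05;0 0 0 -.117 .0247 .2795 .05;0 0 0 -.117 .0247 .2795 .05;0 0 0 -.117 .0247 .2795 .05;0 0 0 -.117 .0247 .2795 .05;0 0 0 -.117 .0247 .2795 .05;0 0 0 -.117 .0247 .2795 .05;0 0 0 -.117 .0247 .2795 .05;0 0 0 -.117 .0247 .2795 .05'
python3 -m handwheel '0 0 0 0 0 0 .05;0 0 0 .04 0 0 .05;0 0 0 .04 0 0 .05;0 0 0 .04 0 0 .05'
python3 -c "
from h import *
goto(528.8,-162.4,60,-1.7)"
```

```text
time_s: 10.07
ee_pos: [528.0, -163.6, 123.9]
ee_rot: [-123.0, 89.9, 145.1]
force: [-1.3, -0.3, -1.1]
gripper_width: 61.6
time_s: 10.4
ee_pos: [526.8, -160.3, 83.1]
ee_rot: [-108.0, 89.7, 160.3]
force: [0.2, 0.3, -0.0]
gripper_width: 61.2
t 10.4 p [ 526.8 -160.3   83.1] jaw -1.6 q6 -16.5 F [ 0.2  0.3 -0. ] w 61.2 tilt [-0.005  0.002 -1.   ]
shift mm [23.1  2.2  2.1] rot [array([-1.799e+02, -5.000e-01, -1.000e-01]), array([ 0.1, -0.1,  0.3]), array([-1.799e+02, -5.000e-01, -1.000e-01])]
```

```bash
python3 -m handwheel '0 0 0 0 .001 .001 .05;0 0 0 .01 .001 .001 .05;0 0 0 .02 .001 .001 .05;0 0 0 .023 .001 .001 .05;0 0 0 .023 .001 .001 .05;0 0 0 .023 .001 .001 .05'
python3 -c "
from h import *
goto(528.8,-162.4,55.3,-1.7)"
```

```text
time_s: 10.9
ee_pos: [529.3, -163.4, 61.2]
ee_rot: [-100.5, 90.0, 167.8]
force: [0.0, -0.1, -0.3]
gripper_width: 61.0
t 10.9 p [ 529.3 -163.4   61.2] jaw -1.7 q6 -16.6 F [ 0.  -0.1 -0.3] w 61.0 tilt [-0.  0. -1.]
shift mm [ 5.9 -0.5 -1. ] rot [array([180.,   0.,   0.]), array([-0., -0.,  0.]), array([180.,   0.,   0.])]
```

```bash
python3 -m handwheel '0 0 0 .002 -.0005 -.001 .05;0 0 0 .004 -.0005 -.001 .05;0 0 0 .006 -.0005 -.001 .05;0 0 0 .006 -.0005 -.001 .05'
python3 -m handwheel '0 0 0 0 0 0 .066;0 0 0 0 0 0 .072;0 0 0 0 0 0 .091;0 0 0 0 0 0 .091;0 0 0 0 0 0 .091;0 0 0 -.04 0 0 .091;0 0 0 -.07 0 0 .091;0 0 0 -.07 0 -.09 .091;0 0 0 -.07 0 -.09 .091;0 0 0 -.07 0 -.09 .091;0 0 0 -.07 0 -.09 .091'
python3 -c "
from h import *
g=env.grab_frame('side');f=env.grab_frame('top')
goto(515.6,218.8,125,-14.5)
t=cv2.imread('pics/raw_top0.png')[:,:,::-1]
im=np.zeros((600,800,3),np.uint8);im[:,400:]=cv2.resize(g[130:190,260:300],(400,600),interpolation=2)
im[:400,:400]=cv2.resize(t[175:223,206:254],(400,400),interpolation=2)
cv2.imwrite('pics/g4.png',im[:,:,::-1])"
```

```text
time_s: 11.23
ee_pos: [528.7, -162.3, 55.1]
ee_rot: [-99.3, 90.0, 168.9]
force: [-0.5, -0.2, -0.6]
gripper_width: 61.5
time_s: 12.15
ee_pos: [531.6, -70.4, 125.7]
ee_rot: [104.8, 90.0, 13.3]
force: [0.0, 0.2, 0.1]
gripper_width: 91.3
t 12.25 p [531.7 -72.8 125.4] jaw -1.7 q6 -7.3 F [-0.3 -0.6 -0.6] w 91.2 tilt [ 0.    -0.001 -1.   ]
shift mm [ 2.00e-01 -2.46e+01 -2.91e+02] rot [array([12.8,  0. , -0. ]), array([-1.672e+02,  0.000e+00,  1.000e-01])]
```

View pics/g4.png

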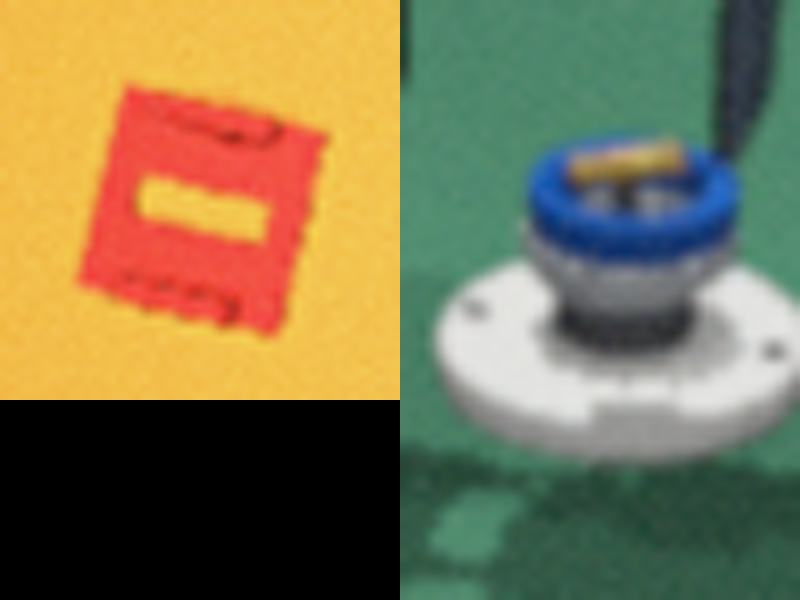

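The spacer sits on the support, level and centred at (633,200). The cap corners are (125,88), (328,132), (283,338) and (80,282), with the slot centre at about (202,209).

```bash
python3 -c "
from h import *
print(at('top',206+202/8.333,175+209/8.333,10))"
python3 -m handwheel '13 0 0 0 -.0246 -.291 .091;13 0 0 0 -.0246 -.291 .091;13 0 0 0 -.0246 -.291 .091;13 0 0 0 -.0246 -.291 .091;13 0 0 0 -.0246 -.291 .091;13 0 0 .03 -.0246 -.291 .091;13 0 0 .06 -.0246 -.291 .091;13 0 0 .08 -.0246 -.291 .091;13 0 0 .08 -.0246 -.291 .091;13 0 0 .08 -.0246 -.291 .091;13 0 0 .08 -.0246 -.291 .091'
python3 -c "
from h import *
goto(515.6,218.5,8,-14.7)"
```

```text
[514.91834266 218.46934261  10.        ]
time_s: 13.17
ee_pos: [516.9, 217.9, 45.9]
ee_rot: [67.9, 90.0, -36.9]
force: [-0.1, -0.6, 0.4]
gripper_width: 90.9
t 13.17 p [516.9 217.9  45.9] jaw -14.8 q6 36.5 F [-0.1 -0.6  0.4] w 90.9 tilt [ 0.001 -0.    -1.   ]
shift mm [37.9 -1.5 -0.3] rot [array([ 1.799e+02, -1.000e-01, -0.000e+00]), array([-0.1,  0. , -0. ]), array([ 1.799e+02, -1.000e-01, -0.000e+00])]
```

```bash
python3 -m handwheel '0 0 0 .02 -.001 0 .091;0 0 0 .037 -.001 0 .091;0 0 0 .037 -.001 0 .091;0 0 0 .037 -.001 0 .091;0 0 0 .037 -.001 0 .091'
python3 -c "
from h import *
goto(515.3,218.5,8,-14.7)"
python3 -m handwheel '0 0 0 0 0 0 .05;0 0 0 0 0 0 .05;0 0 0 0 0 0 .05;0 0 0 0 0 0 .05;0 0 0 0 0 0 .05;0 0 0 0 0 0 .05;0 0 0 0 0 0 .05' 40
python3 -c "
from h import *
goto(528.8,-162.8,135,-58)"
```

```text
time_s: 13.58
ee_pos: [516.6, 218.9, 10.3]
ee_rot: [122.9, 89.8, 18.1]
force: [-0.5, -0.1, 0.7]
gripper_width: 91.1
t 13.58 p [516.6 218.9  10.3] jaw -14.8 q6 36.6 F [-0.5 -0.1  0.7] w 91.1 tilt [ 0.003  0.001 -1.   ]
shift mm [ 2.3 -1.2  0.7] rot [array([179.9,  -0.3,   0.2]), array([-0.1, -0.1, -0.2]), array([179.9,  -0.3,   0.2])]
time_s: 14.17
ee_pos: [515.2, 219.6, 8.7]
ee_rot: [110.0, 90.0, 5.3]
force: [0.3, -0.0, 3.0]
gripper_width: 60.1
t 14.17 p [515.2 219.6   8.7] jaw -14.7 q6 36.6 F [ 0.3 -0.   3. ] w 60.1 tilt [ 0.001  0.    -1.   ]
shift mm [-126.3  110.3  366.3] rot [array([43.3, -0. , -0. ]), array([-136.7,    0. ,   -0. ])]
```

```bash
python3 -m handwheel '0 0 0 -.03 0 0 .05;0 0 0 -.07 0 0 .05;0 0 0 -.11 0 0 .05;20 0 0 -.126 .02 .04 .05;43 0 0 -.126 .110 .366 .05;43 0 0 -.126 .110 .366 .05;43 0 0 -.126 .110 .366 .05;43 0 0 -.126 .110 .366 .05;43 0 0 -.126 .110 .366 .05;43 0 0 -.126 .110 .366 .05;43 0 0 -.126 .110 .366 .05;43 0 0 -.126 .110 .366 .05'
python3 -m handwheel '0 0 0 0 0 0 .05;0 0 0 0 0 0 .05'
python3 - <<'E'
from h import *
f=env.grab_frame('top');g=env.grab_frame('side')
goto(529.7,-162.2,90,-59)
for n,b in(("top",(385,172,415,203)),("side",(268,143,292,153))):
    t=cv2.imread(f"pics/raw_{n}0.png");h=cv2.cvtColor(t,cv2.COLOR_BGR2HSV).astype(int)
    x0,y0,x1,y1=b
    # saturation-weighted yellow-ness
    hh=h[y0:y1,x0:x1];w=np.clip(hh[...,1]-70,0,None)*((hh[...,0]>8)&(hh[...,0]<36))
    ys,xs=np.nonzero(w);P=np.array([at(n,x0+x,y0+y,72)[:2] for x,y in zip(xs,ys)]);W=w[ys,xs]
    m=np.average(P,axis=0,weights=W);C=np.cov((P-m).T,aweights=W);e,v=np.linalg.eigh(C);a=v[:,1]
    print(n,m,np.sqrt(e*12),np.degrees(np.arctan2(a[1],a[0]))%180)
im=np.zeros((600,800,3),np.uint8);im[:,:400]=cv2.resize(f[140:260,350:430],(400,600),interpolation=2);im[:,400:]=cv2.resize(g[85:205,245:325],(400,600),interpolation=2)
cv2.imwrite('pics/g5.png',im[:,:,::-1])
E
```

```text
time_s: 15.17
ee_pos: [527.3, -154.0, 134.1]
ee_rot: [-58.5, 89.9, 153.8]
force: [1.3, 0.5, -1.0]
gripper_width: 59.7
time_s: 15.33
ee_pos: [527.5, -154.1, 133.8]
ee_rot: [-58.7, 89.9, 153.3]
force: [-0.1, 0.4, -1.1]
gripper_width: 59.9
t 15.43 p [ 527.6 -151.7  133.9] jaw -57.8 q6 40.5 F [-0.7 -0.1 -0.8] w 59.9 tilt [-0.001  0.001 -1.   ]
shift mm [43.9 10.1  3.8] rot [array([1.2, 0. , 0.1]), array([-1.788e+02, -1.000e-01,  1.000e-01])]
top [ 529.87103175 -162.10012531] [ 7.80768492 31.37594015] 31.481634840429678
side [ 529.03742559 -157.98457271] [16.78197208 32.42865849] 39.03202558798421
```

View pics/g5.png

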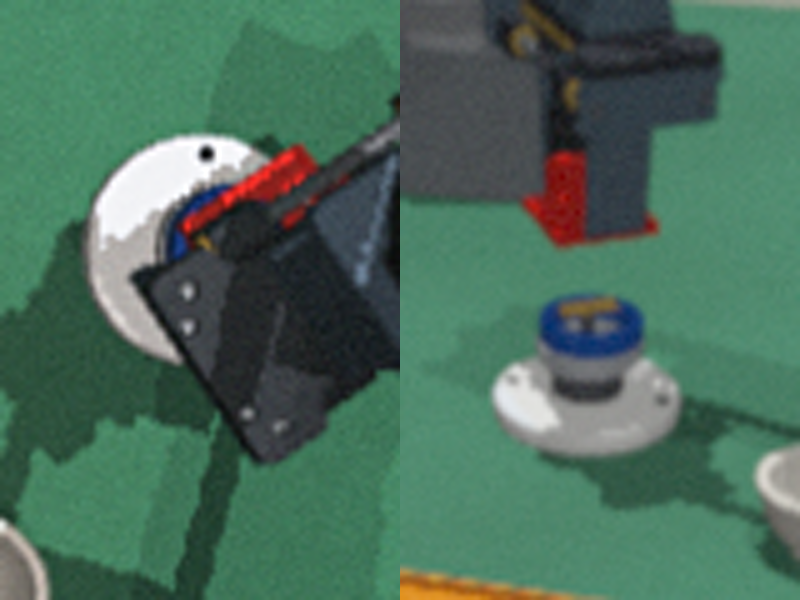

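The cap is held level. In the side crop its underside is at (600,240), above the stack at (590,330). I'll check how much the pose reading jitters, then approach.

```bash
python3 -m handwheel '0 0 0 .02 .01 .0038 .05;0 0 0 .04 .01 .0038 .05;0 0 0 .04 .01 .0038 .05;0 0 0 .04 .01 .0038 .05;0 0 0 .04 .01 .0038 .05'
cat >> h.py <<'E'
def avg(n=5):
    P=[];F=[]
    for _ in range(n):
        env.grab_frame("side");s=env.state();P.append(s["ee_pos"]);F.append(s["force"])
    print("P",np.array(P).round(1).tolist(),"meanP",np.mean(P,0).round(2),"meanF",np.mean(F,0).round(2))
E
python3 -c "
from h import *
avg(6)
goto(529.7,-162.2,84,-58.5)"
```

```text
time_s: 15.85
ee_pos: [530.8, -161.7, 95.1]
ee_rot: [138.7, 90.0, -9.0]
force: [0.6, 1.1, 0.2]
gripper_width: 59.6
P [[531.0, -162.0, 95.5], [531.1, -162.2, 95.7], [531.0, -162.4, 95.6], [530.9, -162.5, 95.5], [530.7, -162.6, 95.3], [530.6, -162.7, 95.1]] meanP [ 530.87 -162.39   95.45] meanF [ 0.06  0.28 -0.84]
t 16.15 p [ 530.6 -162.7   95.1] jaw -57.7 q6 39.5 F [ 0.6  0.3 -0.6] w 60.0 tilt [ 0.001 -0.    -1.   ]
shift mm [11.1 -0.9  0.5] rot [array([-1.792e+02,  1.000e-01, -1.000e-01]), array([ 0.8, -0. , -0.1]), array([-1.792e+02,  1.000e-01, -1.000e-01])]
```

```bash
python3 -m handwheel '.8 0 0 .01 -.0008 .0005 .05;.8 0 0 .015 -.0008 .0005 .05;.8 0 0 .015 -.0008 .0005 .05;.8 0 0 .015 -.0008 .0005 .05'
python3 -c "
from h import *
avg(3)"
python3 -m handwheel '0 0 0 .001 0 0 .05;0 0 0 .002 0 0 .05;0 0 0 .003 0 0 .05;0 0 0 .004 0 0 .05;0 0 0 .004 0 0 .05'
python3 -c "
from h import *
avg(3)
goto(529.7,-162.2,70,-58.5)"
```

```text
time_s: 16.48
ee_pos: [528.8, -162.2, 78.6]
ee_rot: [-47.2, 89.9, 164.3]
force: [-0.5, 0.3, -1.1]
gripper_width: 59.5
P [[529.1, -162.3, 79.0], [529.3, -162.4, 79.3], [529.4, -162.4, 79.4]] meanP [ 529.27 -162.34   79.21] meanF [-0.05  0.12 -1.02]
time_s: 17.05
ee_pos: [529.2, -162.3, 75.2]
ee_rot: [-42.1, 90.0, 169.4]
force: [-0.1, 0.3, -0.6]
gripper_width: 59.9
P [[529.2, -162.3, 75.2], [529.3, -162.3, 75.3], [529.4, -162.3, 75.4]] meanP [ 529.31 -162.32   75.33] meanF [-0.04  0.23 -0.62]
t 17.2 p [ 529.4 -162.3   75.4] jaw -58.5 q6 40.3 F [ 0.1  0.3 -0.7] w 59.7 tilt [ 0. -0. -1.]
shift mm [ 5.4  0.1 -0.4] rot [array([180.,  -0.,  -0.]), array([-0.,  0., -0.]), array([180.,  -0.,  -0.])]
```

The cap is 2.4 mm below the bar's top with no force, so the slot is over the bar. I'll keep going to the spacer.

```bash
python3 -m handwheel '0 0 0 .001 0 0 .05;0 0 0 .002 0 0 .05;0 0 0 .003 0 0 .05;0 0 0 .004 0 0 .05;0 0 0 .0045 0 0 .05;0 0 0 .0045 0 0 .05'
python3 -c "
from h import *
avg(3)"
python3 -m handwheel '0 0 0 .001 0 0 .05;0 0 0 .002 0 0 .05;0 0 0 .003 0 0 .05;0 0 0 .003 0 0 .05'
python3 -c "
from h import *
avg(3)
goto(529.7,-162.2,62,-58.5)"
```

```text
time_s: 17.7
ee_pos: [529.2, -162.3, 70.7]
ee_rot: [-33.1, 90.0, 178.4]
force: [0.4, 0.1, -0.7]
gripper_width: 59.8
P [[529.3, -162.3, 70.8], [529.4, -162.3, 70.9], [529.4, -162.3, 70.9]] meanP [ 529.35 -162.32   70.87] meanF [-0.21  0.15 -0.96]
time_s: 18.18
ee_pos: [529.5, -162.4, 68.1]
ee_rot: [125.1, 90.0, -23.4]
force: [0.1, 0.6, 1.9]
gripper_width: 59.9
P [[529.5, -162.4, 68.2], [529.5, -162.4, 68.2], [529.5, -162.4, 68.2]] meanP [ 529.52 -162.39   68.18] meanF [-0.38 -0.01  3.11]
t 18.33 p [ 529.5 -162.4   68.2] jaw -58.5 q6 40.3 F [-0.1 -0.1  3.1] w 59.5 tilt [ 0.001 -0.    -1.   ]
shift mm [ 6.2 -0.1 -0.3] rot [array([180.,  -0.,   0.]), array([-0., -0., -0.]), array([180.,  -0.,   0.])]
```

```bash
python3 -m handwheel '0 0 0 .001 0 0 .05;0 0 0 .002 0 0 .05;0 0 0 .003 0 0 .05;0 0 0 .004 0 0 .05;0 0 0 .004 0 0 .05'
python3 -c "
from h import *
avg(2)"
python3 -m handwheel '0 0 0 .001 0 0 .05;0 0 0 .002 0 0 .05;0 0 0 .003 0 0 .05;0 0 0 .003 0 0 .05'
python3 -c "
from h import *
avg(2)
goto(529.7,-162.2,62,-58.5)"
```

```text
time_s: 18.75
ee_pos: [529.5, -162.4, 64.1]
ee_rot: [119.4, 90.0, -29.2]
force: [-0.6, 0.5, 5.4]
gripper_width: 59.8
P [[529.5, -162.4, 64.2], [529.5, -162.4, 64.2]] meanP [ 529.55 -162.4    64.17] meanF [-0.48 -0.11  5.43]
time_s: 19.18
ee_pos: [529.5, -162.4, 61.4]
ee_rot: [123.1, 90.0, -25.4]
force: [-0.1, 0.1, 8.6]
gripper_width: 59.5
P [[529.5, -162.4, 61.5], [529.6, -162.4, 61.5]] meanP [ 529.55 -162.38   61.49] meanF [-1.39  0.88  7.24]
t 19.28 p [ 529.6 -162.4   61.5] jaw -58.5 q6 40.3 F [-1.1  0.3  7.6] w 60.0 tilt [ 0.001 -0.    -1.   ]
shift mm [-0.5 -0.1 -0.2] rot [array([ 1.8e+02, -1.0e-01,  0.0e+00]), array([-0., -0., -0.]), array([ 1.8e+02, -1.0e-01,  0.0e+00])]
```

```bash
python3 -m handwheel '0 0 0 .001 0 0 .05;0 0 0 .0022 0 0 .05;0 0 0 .0022 0 0 .05'
python3 -c "
from h import *
avg(3)"
```

```text
time_s: 19.53
ee_pos: [529.6, -162.4, 59.4]
ee_rot: [125.9, 90.0, -22.6]
force: [-1.8, 0.6, 10.3]
gripper_width: 60.0
P [[529.6, -162.4, 59.5], [529.6, -162.4, 59.6], [529.5, -162.4, 59.6]] meanP [ 529.56 -162.39   59.55] meanF [-2.65  0.56  9.39]
```

```bash
python3 -m handwheel '-4 0 0 0 0 0 .05;-8 0 0 0 0 0 .05;-12 0 0 0 0 0 .05;-16 0 0 0 0 0 .05;-16 0 0 0 0 0 .05'
python3 -c "
from h import *
goto(529.7,-162.2,62,-58.5);print(env.state()['torque'])"
```

```text
time_s: 20.1
ee_pos: [530.5, -162.6, 59.9]
ee_rot: [116.9, 89.8, -15.5]
force: [-0.4, 0.0, 9.2]
gripper_width: 59.9
t 20.1 p [ 530.5 -162.6   59.9] jaw -42.4 q6 24.2 F [-0.4  0.   9.2] w 59.9 tilt [ 0.003 -0.001 -1.   ]
shift mm [-2.1 -0.9  0.2] rot [array([16.1, -0.1, -0.1]), array([-1.639e+02,  2.000e-01, -1.000e-01])]
[0.1165666  0.11546879 0.13513917]
```

```bash
python3 -m handwheel '-5 0 0 0 0 0 .05;-10 0 0 0 0 0 .05;-15 0 0 0 0 0 .05;-20 0 0 0 0 0 .05;-25 0 0 0 0 0 .05;-30 0 0 0 0 0 .05;-35 0 0 0 0 0 .05;-40 0 0 0 0 0 .05;-44 0 0 0 0 0 .05;-44 0 0 0 0 0 .05;-44 0 0 0 0 0 .05'
python3 -c "
from h import *
goto(528.8,-162.8,62,-58.5);print(env.state()['torque'])
g=env.grab_frame('side')
cv2.imwrite('pics/g6.png',cv2.resize(g[110:190,245:325],(600,600),interpolation=2)[:,:,::-1])"
```

```text
time_s: 21.02
ee_pos: [530.8, -162.7, 59.9]
ee_rot: [71.8, 89.8, -16.7]
force: [-0.3, 0.3, 9.1]
gripper_width: 60.0
t 21.02 p [ 530.8 -162.7   59.9] jaw 1.5 q6 -19.7 F [-0.3  0.3  9.1] w 60.0 tilt [ 0.003 -0.001 -1.   ]
shift mm [-2.1 -2.   0.1] rot [array([60. , -0. , -0.2]), array([-1.2e+02,  2.0e-01, -1.0e-01])]
[ 0.14403983 -0.05571125  0.16513152]
```

View pics/g6.png

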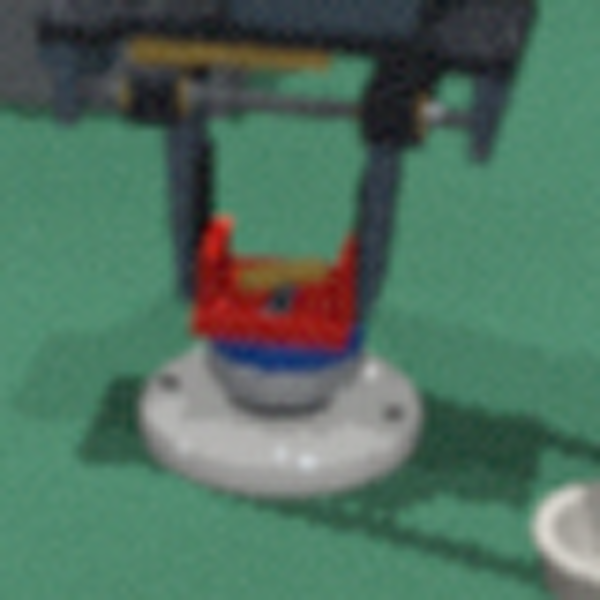

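The bar lies across and above the cap plate at (285,272), with the fingers still on the ears. I'll trim the centring, ease up onto the bar and release.

```bash
python3 -m handwheel '0 0 0 0 -.0012 -.0008 .05;0 0 0 -.001 -.0012 -.0008 .05;0 0 0 -.002 -.0012 -.0008 .05;0 0 0 -.003 -.0012 -.0008 .05;0 0 0 -.003 -.0012 -.0008 .05'
python3 -c "
from h import *
avg(3)"
```

```text
time_s: 21.48
ee_pos: [530.6, -162.6, 63.2]
ee_rot: [66.1, 89.6, -22.5]
force: [2.0, -1.4, 6.9]
gripper_width: 59.8
P [[530.7, -162.6, 63.1], [530.6, -162.6, 63.0], [530.6, -162.6, 63.0]] meanP [ 530.64 -162.6    63.02] meanF [ 2.46 -1.29  6.52]
```

```bash
python3 -m handwheel '0 0 0 -.001 0 0 .05;0 0 0 -.0015 0 0 .05;0 0 0 -.0015 0 0 .05'
python3 -c "
from h import *
avg(3)
goto(530,-162,63,-.5)"
```

```text
time_s: 21.88
ee_pos: [530.7, -162.6, 64.4]
ee_rot: [66.0, 89.6, -22.5]
force: [2.0, -1.3, 4.6]
gripper_width: 59.7
P [[530.6, -162.6, 64.4], [530.6, -162.6, 64.3], [530.6, -162.6, 64.3]] meanP [ 530.63 -162.58   64.33] meanF [ 2.86 -1.75  5.52]
t 22.03 p [ 530.6 -162.6   64.3] jaw 1.5 q6 -19.7 F [ 3.  -2.1  5.1] w 59.6 tilt [ 0.006 -0.002 -1.   ]
shift mm [ 1.3 -0.6 -0.6] rot [array([ 2. ,  0.1, -0.3]), array([-178. ,    0.5,    0.2])]
```

```bash
python3 -m handwheel '0 0 0 -.0005 .0012 .0008 .05;0 0 0 -.001 .0012 .0008 .05;0 0 0 -.001 .0012 .0008 .05'
python3 -c "
from h import *
avg(3)"
```

```text
time_s: 22.28
ee_pos: [530.7, -162.7, 64.7]
ee_rot: [72.4, 89.8, -16.2]
force: [2.5, -0.1, 4.5]
gripper_width: 59.9
P [[530.7, -162.7, 64.7], [530.7, -162.7, 64.7], [530.7, -162.7, 64.7]] meanP [ 530.7  -162.67   64.71] meanF [2.42 0.14 5.14]
```

```bash
python3 -m handwheel '0 0 0 -.001 .0005 0 .05;0 0 0 -.001 .0005 0 .05'
python3 -c "
from h import *
avg(3)"
python3 -m handwheel '0 0 0 0 0 0 .061;0 0 0 0 0 0 .062;0 0 0 0 0 0 .064;0 0 0 0 0 0 .066;0 0 0 0 0 0 .07;0 0 0 0 0 0 .08;0 0 0 0 0 0 .08'
python3 -c "
from h import *
avg(2)
goto(530,-162,63,-.5)
g=env.grab_frame('side')
cv2.imwrite('pics/g7.png',cv2.resize(g[110:190,245:325],(600,600),interpolation=2)[:,:,::-1])"
```

```text
time_s: 22.6
ee_pos: [530.7, -162.6, 64.9]
ee_rot: [65.1, 89.9, -23.5]
force: [4.6, -1.6, -1.3]
gripper_width: 59.8
P [[530.6, -162.6, 64.9], [530.7, -162.6, 64.9], [530.7, -162.6, 64.9]] meanP [ 530.66 -162.62   64.87] meanF [ 4.7  -1.05 -2.07]
time_s: 23.33
ee_pos: [529.1, -162.0, 64.9]
ee_rot: [-109.1, 89.9, 162.3]
force: [1.1, -0.8, -0.5]
gripper_width: 79.0
P [[529.3, -162.1, 65.0], [529.4, -162.1, 65.0]] meanP [ 529.34 -162.11   65.  ] meanF [-0.18  0.05 -0.05]
t 23.43 p [ 529.4 -162.1   65. ] jaw 1.5 q6 -19.7 F [-0.   0.3  0.1] w 79.8 tilt [-0.001  0.    -1.   ]
shift mm [ 2.   0.6 -0.1] rot [array([ 2. , -0. ,  0.1]), array([-1.78e+02, -1.00e-01, -0.00e+00])]
```

View pics/g7.png

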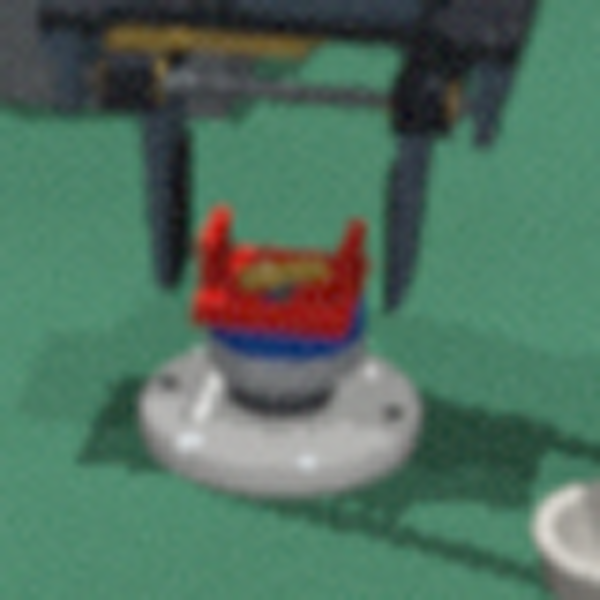

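The cap stays under the bar after release, with the fingers clear of it at (170,220) and (405,240). I'll retreat straight up.

```bash
python3 -m handwheel '0 0 0 0 0 0 .091;0 0 0 0 0 0 .091;0 0 0 -.02 0 0 .091;0 0 0 -.06 0 0 .091;0 0 0 -.1 0 0 .091;0 0 0 -.1 0 0 .091;0 0 0 -.1 0 -.2 .091;0 0 0 -.1 0 -.2 .091;0 0 0 -.1 0 -.2 .091;0 0 0 -.1 0 -.2 .091;0 0 0 -.1 0 -.2 .091;0 0 0 -.1 0 -.2 .091'
python3 -c "
from h import *
avg(4)
g=env.grab_frame('side');f=env.grab_frame('top')
im=np.zeros((600,800,3),np.uint8);im[:,:400]=cv2.resize(f[160:220,365:405],(400,600),interpolation=2);im[:,400:]=cv2.resize(g[130:190,260:300],(400,600),interpolation=2)
cv2.imwrite('pics/g8.png',im[:,:,::-1])"
```

```text
time_s: 24.48
ee_pos: [524.2, 42.9, 165.2]
ee_rot: [175.0, 89.9, 86.8]
force: [0.4, 0.2, -0.2]
gripper_width: 91.0
P [[524.5, 40.2, 165.1], [524.6, 38.6, 165.1], [524.7, 37.5, 165.1], [524.7, 36.9, 165.1]] meanP [524.64  38.28 165.12] meanF [ 0.02 -0.09 -0.24]
```

View pics/g8.png

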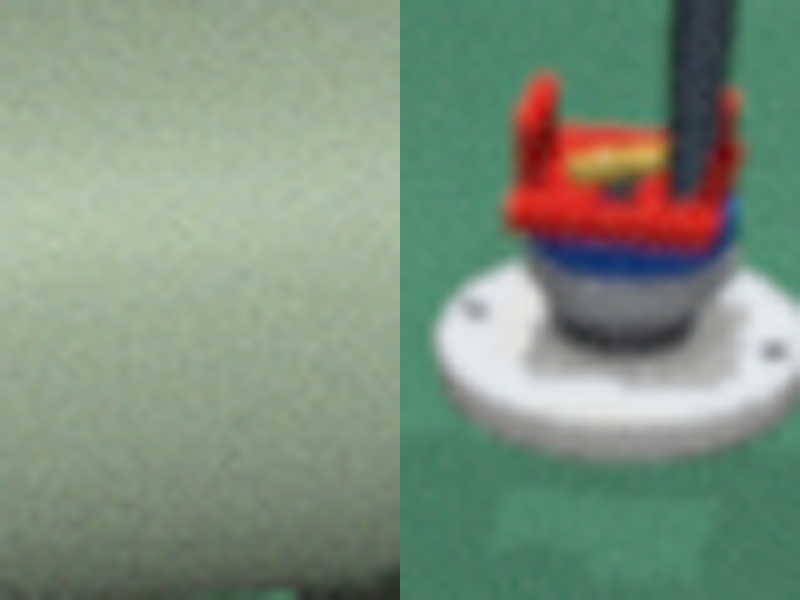

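The cap spans x 508–742 (mid 625) over the base centre at 627, level, with the bar across it at (615,165). I'll let the arm settle and hand in.

```bash
python3 -m handwheel '0 0 0 0 0 0 .091;0 0 0 0 0 0 .091;0 0 0 0 0 0 .091'
python3 -c "
from h import *
print(env.state()['qvel'].round(2));env.job_done()"
```

```text
time_s: 25.03
ee_pos: [524.8, 36.9, 165.2]
ee_rot: [-3.2, 90.0, -91.8]
force: [-0.2, -0.2, -0.6]
gripper_width: 91.2
[ 0.45 -0.05  0.07  0.07 -0.02  0.07]
the job is handed in; nothing more can be done
```

The sieve is rebuilt on its stand, and I handed it in at about 25 s of the 72 s allowed.

- **Support and spacer:** I seated the support on the post and released it, then the spacer on top and released it. Both looked level and centred in the side view.
- **Cap:** The slot was lined up with the bar as seen in the top view (about 31.5°). It went over the bar at the first try, so no turning search was needed. I pressed it down about 8 mm with roughly 10 N, turned it 60° (1.05 rad) and eased it up. When I lifted it lightly, the bar held it. Then I let go and backed off.

**Last checks:** The final side picture shows the cap under the bar, level and centred to about 2 mm. The arm was clear, with no contact force beyond the sensor's offset.

**What didn't fully agree:**
- The position reading drifted by 1–2 mm.
- There were 3–5 N of sideways force while I re-centred and eased the cap up; it was gone once released.
- The side camera gave bar angles of about 25° and 39°, against 31.5° from the top camera. I went with the top camera, and the fit confirmed it.
- The last top view of the stand was blocked by the arm, so the final centring check rests on the side picture alone.
- I didn't measure the cup and mortar again at the end. No path came near either one.
- I viewed 11 pictures, one over the budget.

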